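Close the matching press form on its dowels and hold it shut

TASK

The lower half of one of our two press forms stands on the round rubber mat: pick up the upper half that matches its dowels (long or short), fit it over both dowels and press it all the way down against the spring until the two halves meet. Finish while still holding it pressed shut - do not let go, or the spring lifts it again. Leave the other upper half and everything else on the bench where it is.

Things in the scene. Friction and masses are not known exactly. Their poses are not given: they have to be found in the camera images.
- round_mat: round rubber mat, 180 mm across, 6 mm thick, fixed on the bench at the left or the right (its place varies); the lower half to be closed is the one standing on it. Origin: centre of its underside, z up
- store_board: rectangular plywood board 175x150x6 mm, fixed on the other side; the lower half that is not wanted now stands on it. Origin: centre of its underside
- lower_long: lower half of the long press form, fixed: beech block 140 (x) x 60 (y) x 34 (z) mm, two upright dowels 12 mm thick, 28 mm tall (last 6 mm tapered) at x = +-52, y = 0 mm. A round lifter disc, 38 mm across, stands 8 mm proud on a spring in the middle of its top. Origin: centre of underside, 6 mm above the bench; z up; turned up to 0.4 rad; same after a half turn
- upper_long: upper half of the long form, loose, about 0.20 kg, upright on the bench: beech block 140 (x) x 60 (y) x 30 (z) mm, two vertical through holes of 14 mm at x = +-52, y = 0 mm; on top in the middle a handle 36 (x) x 28 (y) x 42 (z) mm. Origin: centre of underside, z up. Fits either way round. Closed, its origin is 34 mm above that of lower_long, axes parallel; on the unpressed lifter 42 mm
- grip_long (a point): point on the centre line of the handle of upper_long, 54 mm above its underside; grip across y (28 mm) here: finger tips then clear the block
- lifter_long (a joint): travel of the sprung lifter disc of lower_long, in m: 0 = up (8 mm proud), 0.008 = pressed flush, form closed. It resists with 6 N at 0, rising to 12 N at 0.008 (more than the weight of the upper half), and springs back when let go
- lower_short: lower half of the short press form, fixed: beech block 110 (x) x 60 (y) x 34 (z) mm, two upright dowels 12 mm thick, 28 mm tall (last 6 mm tapered) at x = +-36, y = 0 mm. A round lifter disc, 38 mm across, stands 8 mm proud on a spring in the middle of its top. Origin: centre of underside, 6 mm above the bench; z up; turned up to 0.4 rad; same after a half turn
- upper_short: upper half of the short form, loose, about 0.17 kg, upright on the bench: beech block 110 (x) x 60 (y) x 30 (z) mm, two vertical through holes of 14 mm at x = +-36, y = 0 mm; on top in the middle a handle 36 (x) x 28 (y) x 42 (z) mm. Origin: centre of underside, z up. Fits either way round. Closed, its origin is 34 mm above that of lower_short, axes parallel; on the unpressed lifter 42 mm
- grip_short (a point): point on the centre line of the handle of upper_short, 54 mm above its underside; grip across y (28 mm) here: finger tips then clear the block
- lifter_short (a joint): travel of the sprung lifter disc of lower_short, in m: 0 = up (8 mm proud), 0.008 = pressed flush, form closed. It resists with 6 N at 0, rising to 12 N at 0.008 (more than the weight of the upper half), and springs back when let go
- marking_gauge: bystander, leave alone: marking gauge, dark wood: stock 22x70x22 mm on a 130 mm beam
- pencil: bystander, leave alone: blue pencil, 165 mm long, 8 mm thick
- eraser: bystander, leave alone: white eraser 50x22x12 mm, lying between the two upper halves
- hammer: bystander, leave alone: hammer lying flat at the left
- screwdriver: bystander, leave alone: screwdriver lying flat at the right
- offcut: bystander, leave alone: dark wood offcut 75x40x18 mm
- try_square: bystander, leave alone: try square with wooden stock and steel blade, 14 mm high
- test_panel: bystander, leave alone: white panel 110x90x12 mm

How it is judged:
On the way:
1. the upper half that matches the lower half on the rubber mat is lifted off the bench (((horizontal distance between lower_long and round_mat below 0.04 m and height (world z) of upper_long above 0.03 m) or (horizontal distance between lower_short and round_mat below 0.04 m and height (world z) of upper_short above 0.03 m))), for 0.2 s.
At the end, for the whole second after the job is handed in: The upper half matching the lower half on the rubber mat is on both dowels (3 mm sideways, 0.05 rad turn, 0.04 rad tilt), pressed to within 2.5 mm of closed (lifter in over 5.5 mm), at rest (under 0.02 m/s), the robot still touching it with over 3 N (((horizontal distance between lower_long and round_mat below 0.04 m and horizontal distance between upper_long and lower_long below 0.003 m and z of upper_long in the frame of lower_long between 0.031 and 0.0365 m and angle between the x axis of upper_long and the x axis of lower_long, either way round below 0.05 rad and angle between upper_long's own z axis and vertical below 0.04 rad and value of joint lifter_long above 0.0055 m and linear speed of upper_long below 0.02 m/s and contact force between any of the fingers, the arm and upper_long above 3 N) or (horizontal distance between lower_short and round_mat below 0.04 m and horizontal distance between upper_short and lower_short below 0.003 m and z of upper_short in the frame of lower_short between 0.031 and 0.0365 m and angle between the x axis of upper_short and the x axis of lower_short, either way round below 0.05 rad and angle between upper_short's own z axis and vertical below 0.04 rad and value of joint lifter_short above 0.0055 m and linear speed of upper_short below 0.02 m/s and contact force between any of the fingers, the arm and upper_short above 3 N))); the arm keeps its last pose, push and grip.
It fails at once if the other upper half is moved more than 30 mm ((horizontal distance between lower_long and round_mat below 0.04 m and distance of upper_short from where it was at the start of the episode above 0.03 m) or (horizontal distance between lower_short and round_mat below 0.04 m and distance of upper_long from where it was at the start of the episode above 0.03 m)).
It fails at once if a bystander is moved more than 30 mm (distance of any of marking_gauge, pencil, eraser, hammer, screwdriver, offcut, try_square, test_panel from where it was at the start of the episode above 0.03 m).
It also fails if it takes over 48 s, if anything falls off the work surface, if the arm or the gripper's body presses on something with over 40 N, if the wrist force passes 120 N, or if a joint passes its speed limit or range.

ROBOT

A 7-joint arm with a two-finger parallel gripper is mounted at the origin on the work surface. World frame = base frame: x ahead of the robot, y to its left, z up, the work surface at z = 0. Lengths are in m, angles in rad, forces in N, time in s.
With the tool pointing down it reaches from about 0.375 to 0.925 m from the base axis. Payload 3.1 kg.
Tool frame: the origin (TCP) lies midway between the tips of the shut fingers; the grasp point (between the pads) lies 19 mm behind it; x points along the fingers, z is the direction in which the jaws open and shut, and the axes are right-handed (so a half turn about x gives the same grasp; the last joint's range is limited). The gripper opens to 85 mm and grips with 20 to 120 N. Pads are 22 mm wide; open, the fingers measure 114 mm over their backs; the gripper's body (76 mm by 85 mm) begins 54 mm behind the grasp point. The pads swing forward as they close: fully open they stand 13 mm farther back than shut.
Start: joints at [1.035, 0.383, 0.044, 1.598, -0.018, 1.161, -0.05], TCP at [0.276, -0.589, 0.231] pointing down, gripper open.
Joint ranges: [-2.61, 2.61], [-0.41, 2.15], [-1.48, 1.57], [0, 2.5], [-1.57, 4.71], [0.05, 1.97], [-2.85, 2.85]. Speed limits (rad/s): [2.79, 2.79, 3.14, 3.14, 3.14, 3.14, 3.14].

INTERFACE

Orientations are given as a unit quaternion [x, y, z, w].
In Python, from rig import * gives the robot as it stands.
- The arm moves only by the tool drive_tool, never from a script. Its argument "motion" is a list of rows, each an object with "delta_pos": the shift along the tool's x, y, z in mm, a list of three; "roll": the turn about the tool's x in rad. A call has 1 to 20 rows; each row is the pose to reach, as a shift and turn from the pose measured when the call began, along the tool's axes at that moment; what a row does not reach only later rows make up. A row lasts 1/8 s, in which the tool goes at most 62.5 mm and 10.7 degrees, less where a joint would pass 70% of its speed; a pose out of reach is approached as far as the arm can. A call with a gripper value outside its range is refused whole. "fingers" is the closure, from 0 (fully open) to 1 (shut), set as the call begins (left out, the last holds). The fingers move at their own pace and stop on an object; the grip force is fixed at half the most. Time passes only in rows, so rows that repeat a pose let the fingers close. It gives the time, the measured TCP pose, the force and the opening at its end, in the units of the state.
- sense(): the state, without advancing time (a new reading comes with each control period).
- get_image(name): name is "scene" or "top" or "wrist"; returns a dict with "image" (480x640x3 uint8, blue, green, red), "fx", "fy", "cx", "cy" (pixels), "extrinsics" (4x4, takes a point from world to camera coordinates). Camera axes: x right, y down, z forward; pixel columns grow to the right and rows downward; lengths in m; the calibration is good to about 2 mm. A picture is of the moment at which its call begins. There is no depth.
- finish_job(): hands the job in, once; it reports no verdict.
The state is a dict: "time": time; "qpos": joint angles; "joint_velocities": joint speeds; "tau": joint torques, N m; "tcp_pos": TCP position; "orientation": TCP orientation; "contact_force": force on the tool from outside, world axes, zero at the start; "wrist_torque": the same for the moment, N m; "grip_width": opening from 0.0 (shut) to 1.0 (fully open).
Only numpy, scipy, OpenCV 4.12 (cv2) and the standard library are available. Lean on these libraries where they do the work, as an engineer would, in place of code of your own. Each camera call takes 0.05 s, during which the arm holds its last target. There are 200 camera calls.

## Working session

There is one attempt and no reset: what is moved stays moved. The work goes in short steps, Python scripts to look and compute and a tool call to move; the robot and the scene stay as the last step left them, time stands still between calls to the robot, and variables do not carry over. Pictures are saved under pics/ and viewed, about 8 in all and at most 12, crops included, and the job is handed in when it is done.

Besides the shell and the picture viewer there is one more tool, called after "Call:" by a JSON object that holds its "api" and its "payload". drive_tool: Moves the arm, as the interface text tells. Its arguments: {"type":"object","properties":{"motion":{"type":"array"},"fingers":{"type":"number"}},"required":["motion"]}

```bash
mkdir -p pics; ls; python3 - <<'E'
from rig import *
import cv2,pickle
s=sense();print({k:s[k] for k in('time','tcp_pos','orientation','contact_force','grip_width')})
d={n:get_image(n) for n in('top','scene')}
pickle.dump(d,open('im.pkl','wb'))
for n in d:
  cv2.imwrite(f'pics/{n}0.png',d[n]['image']);print(n,d[n]['fx'],d[n]['cx'],d[n]['cy'],d[n]['extrinsics'])
E
```

```text
pics
{'time': 0.0, 'tcp_pos': array([ 0.27515294, -0.58784506,  0.22987857]), 'orientation': array([ 0.37992905,  0.59747508, -0.3790129 ,  0.59584115]), 'contact_force': array([0.44106723, 0.12722173, 0.31742835]), 'grip_width': 1.0019020129492435}
top 450.98148096480776 313.0644702642369 231.94894804572556 [[-0.00215849 -0.99987129 -0.015898    0.02857729]
 [-0.99167877  0.00418665 -0.1286689   0.54404604]
 [ 0.1287189   0.01548798 -0.99156017  1.21376266]
 [ 0.          0.          0.          1.        ]]
scene 445.8071348319216 310.66026611021624 236.62735572562937 [[-0.58109203  0.81382255  0.00499118  0.29656178]
 [ 0.49571725  0.35880655 -0.79089965 -0.19734802]
 [-0.64544284 -0.45711127 -0.61192551  1.33877405]
 [ 0.          0.          0.          1.        ]]
```

View pics/top0.png

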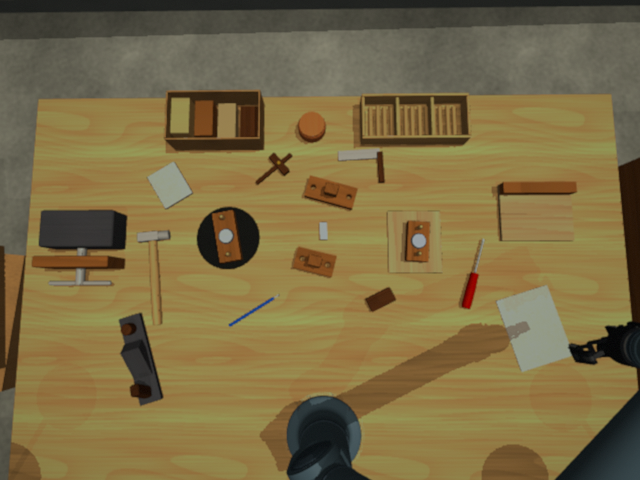

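View pics/scene0.png

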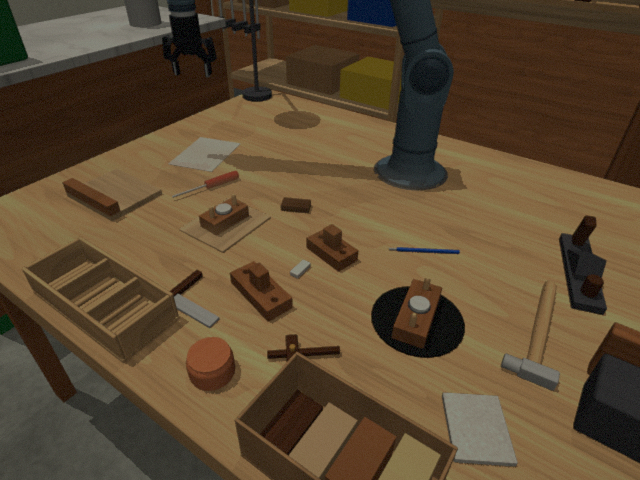

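The mat is on the left at about (228,238), and the block on it is the long form (about 55 px, against 42 px on the board). The matching upper half is the far, bigger one at about (330,192). Next I'll enlarge both.

```bash
cat > h.py <<'E'
import numpy as np,cv2,pickle
from scipy.spatial.transform import Rotation as R
def ray(c,u,v,z):
    E=np.array(c['extrinsics']);Rm=E[:3,:3];o=-Rm.T@E[:3,3]
    d=Rm.T@np.array([(u-c['cx'])/c['fx'],(v-c['cy'])/c['fy'],1]);return o+d*(z-o[2])/d[2]
def proj(c,p):
    q=np.array(c['extrinsics'])@np.append(p,1);return np.array([c['fx']*q[0]/q[2]+c['cx'],c['fy']*q[1]/q[2]+c['cy']])
E
python3 - <<'E'
from h import *
d=pickle.load(open('im.pkl','rb'))['top'];I=d['image']
a=cv2.resize(I[170:215,295:365],None,fx=8,fy=8,interpolation=2)[:300]
b=cv2.resize(I[205:270,195:265],None,fx=8,fy=8,interpolation=2)
a=cv2.resize(I[170:215,295:365],None,fx=5.5,fy=5.5,interpolation=2);b=cv2.resize(I[205:270,195:265],None,fx=5.5,fy=5.5,interpolation=2)
a=cv2.copyMakeBorder(a,0,b.shape[0]-a.shape[0],0,0,0)
cv2.imwrite('pics/crop.png',np.hstack([a,b]))
hsv=cv2.cvtColor(I,cv2.COLOR_BGR2HSV)
print(R.from_quat([0.3799,0.5975,-0.3790,0.5958]).as_matrix().round(3))
m=((hsv[...,1]<60)&(hsv[...,2]>130)).astype(np.uint8)
n,l,s,c=cv2.connectedComponentsWithStats(m)
for i in range(1,n):
  if s[i,4]>40 and 190<c[i][0]<450 and 200<c[i][1]<270: print(s[i],c[i],ray(d,*c[i],.048))
print(hsv[190,315],hsv[225,225])
E
```

```text
[[-0.001  0.906  0.424]
 [ 0.002  0.424 -0.906]
 [-1.    -0.    -0.003]]
[319 222   9  17 135] [323.         230.05925926] [ 0.54760588 -0.00061231  0.048     ]
[219 229  13  13 131] [225.22900763 235.3740458 ] [0.53402544 0.26802129 0.048     ]
[413 234  13  13 138] [418.8115942  240.08695652] [ 0.51891732 -0.26149756  0.048     ]
[ 14 191 136] [ 14 193 123]
```

View pics/crop.png

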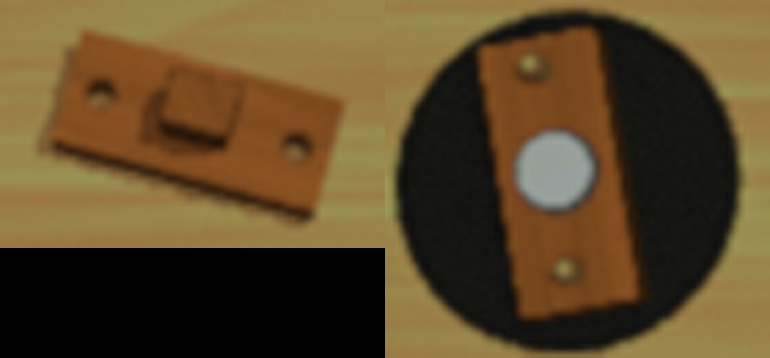

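```bash
cat >> h.py <<'E'
def plan(s,target,ang):
    """delta in tool axes (mm) and roll to place TCP at target with jaw axis at world angle ang (mod pi)"""
    M=R.from_quat(s['orientation']).as_matrix();z=M[:,2];a=np.arctan2(z[1],z[0])
    r=-(ang-a);r=(r+np.pi/2)%np.pi-np.pi/2
    print('tcp',np.round(s['tcp_pos'],4),'jaw ang',a.round(4),'tool x',M[:,0].round(3),'delta',(M.T@(np.array(target)-s['tcp_pos'])*1000).round(1),'roll',r.round(4),'t',s['time'],'F',np.round(s['contact_force'],1),'g',s['grip_width'], 'q',np.round(s['qpos'],2))
E
python3 - <<'E'
from rig import *
from h import *
d=pickle.load(open('im.pkl','rb'))['top']
def pair(p,q,z):
  a,b=ray(d,*p,z),ray(d,*q,z);m=(a+b)/2;v=b-a;print(m,np.linalg.norm(v),np.arctan2(v[1],v[0]));return m,np.arctan2(v[1],v[0])
m,a=pair((312.9,186.6),(348.5,196.2),.03)
l,b=pair((221.2,216.5),(227.2,253.6),.068)
s=sense()
plan(s,[m[0],m[1],.20],a+np.pi/2)
w=get_image('wrist');E=np.array(w['extrinsics']);M=R.from_quat(s['orientation']).as_matrix()
print('cam in tool',M.T@(-E[:3,:3].T@E[:3,3]-s['tcp_pos']),'fwd',M.T@E[2,:3],w['fx'])
E
```

```text
[ 0.659668   -0.02283181  0.03      ] 0.10377277908325415 -1.8452115865439822
[0.53273709 0.26663276 0.068     ] 0.10281307265391673 -2.9594423469998725
tcp [ 0.2752 -0.5879  0.23  ] jaw ang -1.1329 tool x [-0.001  0.002 -1.   ] delta [  30.8  587.8 -348.7] roll -0.8585 t 0.1 F [-0.  -0.5  1.3] g 0.9971694583602572 q [ 1.04  0.38  0.04  1.6  -0.02  1.16 -0.05]
cam in tool [-0.14277735  0.06642485  0.00031621] fwd [ 9.65241506e-01 -2.61359413e-01  3.03690241e-04] 413.45564308397763
```

Call:
{"api": "drive_tool", "payload": {"motion": [{"delta_pos":[0,44,-26],"roll":-0.1},{"delta_pos":[0,88,-52],"roll":-0.2},{"delta_pos":[5,132,-78],"roll":-0.3},{"delta_pos":[10,176,-104],"roll":-0.4},{"delta_pos":[15,220,-130],"roll":-0.5},{"delta_pos":[20,264,-156],"roll":-0.6},{"delta_pos":[25,308,-182],"roll":-0.7},{"delta_pos":[30,352,-208],"roll":-0.8},{"delta_pos":[30,396,-235],"roll":-0.858},{"delta_pos":[30,440,-261],"roll":-0.858},{"delta_pos":[30,484,-287],"roll":-0.858},{"delta_pos":[30,528,-313],"roll":-0.858},{"delta_pos":[30,565,-335],"roll":-0.858},{"delta_pos":[30,588,-349],"roll":-0.858},{"delta_pos":[30,588,-349],"roll":-0.858},{"delta_pos":[30,588,-349],"roll":-0.858},{"delta_pos":[30,588,-349],"roll":-0.858}], "fingers": 0}}

```text
time: 2.28
tcp_pos: [0.659, -0.0254, 0.2006]
orientation: [0.098, 0.701, -0.098, 0.7]
contact_force: [0.4, 0.2, -0.1]
grip_width: 0.998
```

```bash
python3 - <<'E'
from rig import *
from h import *
w=get_image('wrist');pickle.dump(w,open('w1.pkl','wb'));cv2.imwrite('pics/w1.png',w['image'])
plan(sense(),[.6597,-.0228,.2],-1.8452+np.pi/2)
for v in((52,0,30),(-52,0,30),(0,0,72)):
  c,s_=np.cos(-1.8452),np.sin(-1.8452);print(proj(w,[.6597+c*v[0]/1e3,-.0228+s_*v[0]/1e3,v[2]/1e3]))
E
```

```text
tcp [ 0.6591 -0.0251  0.2007] jaw ang -0.2781 tool x [-0.002  0.001 -1.   ] delta [ 0.7  2.4 -0.1] roll -0.0037 t 2.325 F [ 0.7 -0.5  0. ] g 1.0010070732863856 q [ 0.27  0.46 -0.38  1.58  0.18  1.14 -0.44]
[313.52897817 274.47224342]
[313.07421613 141.85047712]
[313.15483668 223.3942283 ]
```

View pics/w1.png

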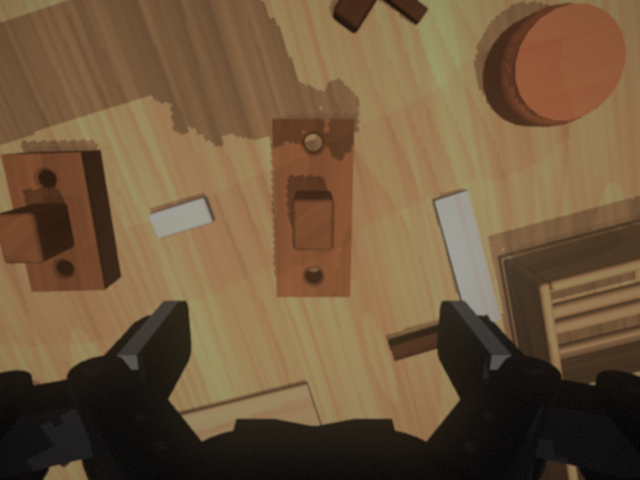

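The wrist view shows the holes at (314,143) and (314,275), about 1 px from where I predicted. The handle top is at (313,221), so the estimate is good and I'll descend.

Call:
{"api": "drive_tool", "payload": {"motion": [{"delta_pos":[30,2.5,0],"roll":0},{"delta_pos":[60,2.5,0],"roll":0},{"delta_pos":[90,2.5,0],"roll":0},{"delta_pos":[115,2.5,0],"roll":0},{"delta_pos":[140,2.5,0],"roll":0},{"delta_pos":[155,2.5,0],"roll":0},{"delta_pos":[163,2.5,0],"roll":0},{"delta_pos":[163,2.5,0],"roll":0},{"delta_pos":[163,2.5,0],"roll":0}]}}

```text
time: 3.45
tcp_pos: [0.6606, -0.0226, 0.0389]
orientation: [0.098, 0.7, -0.098, 0.7]
contact_force: [0.1, -1.1, 1.0]
grip_width: 1.004
```

Call:
{"api": "drive_tool", "payload": {"motion": [{"delta_pos":[0,0,0],"roll":0},{"delta_pos":[0,0,0],"roll":0},{"delta_pos":[0,0,0],"roll":0},{"delta_pos":[0,0,0],"roll":0},{"delta_pos":[0,0,0],"roll":0},{"delta_pos":[0,0,0],"roll":0},{"delta_pos":[0,0,0],"roll":0},{"delta_pos":[0,0,0],"roll":0}], "fingers": 1}}

```text
time: 4.45
tcp_pos: [0.6609, -0.0225, 0.0393]
orientation: [0.098, 0.7, -0.098, 0.701]
contact_force: [0.7, 0.2, 4.0]
grip_width: 0.32
```

Call:
{"api": "drive_tool", "payload": {"motion": [{"delta_pos":[-10,0,0],"roll":0},{"delta_pos":[-25,0,0],"roll":0},{"delta_pos":[-50,0,0],"roll":0},{"delta_pos":[-80,0,0],"roll":0},{"delta_pos":[-110,0,0],"roll":0},{"delta_pos":[-130,0,0],"roll":0},{"delta_pos":[-140,0,0],"roll":0},{"delta_pos":[-140,0,0],"roll":0},{"delta_pos":[-140,0,0],"roll":0}]}}

```text
time: 5.58
tcp_pos: [0.6596, -0.0227, 0.1777]
orientation: [0.098, 0.701, -0.098, 0.7]
contact_force: [0.6, 0.8, -2.9]
grip_width: 0.321
```

```bash
python3 - <<'E'
from rig import *
from h import *
w=get_image('wrist');pickle.dump(w,open('w2.pkl','wb'));cv2.imwrite('pics/w2.png',w['image'])
plan(sense(),[.533,.267,.178],-2.9594+np.pi/2)
E
```

```text
tcp [ 0.6596 -0.0227  0.1775] jaw ang -0.278 tool x [-0.002  0.001 -1.   ] delta [  -0.   243.8 -201.2] roll 1.1106 t 5.625 F [ 0.7  0.9 -1.6] g 0.31632359184536246 q [ 0.26  0.48 -0.38  1.6   0.19  1.1  -0.45]
```

View pics/w2.png

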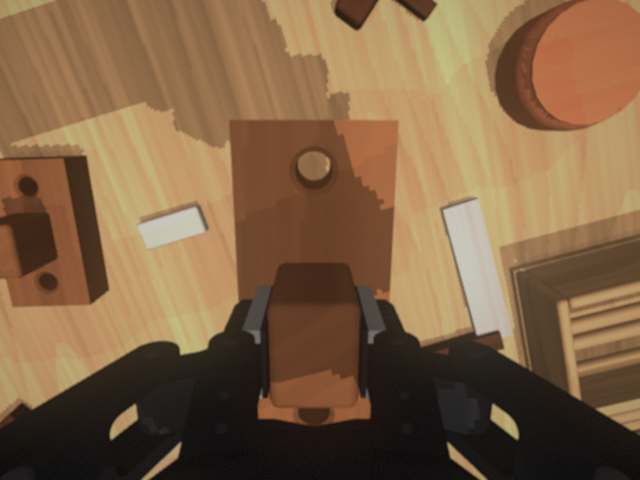

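The handle is gripped square: the far hole is at (314,168) and the block edges are symmetric about u≈314. Next I'll go to a stand-off where the wrist camera sees both dowels past the held block.

```bash
python3 - <<'E'
from rig import *
from h import *
w=pickle.load(open('w2.pkl','rb'));s=sense()
M=R.from_quat(s['orientation']).as_matrix()
top=s['tcp_pos'][2]-.0391+.030
for p in((314,168),(314,412),(231,121),(398,121)): print(p,(M.T@(ray(w,*p,top)-s['tcp_pos'])*1000).round(1))
plan(s,[.415,.245,.34],-2.9594+np.pi/2)
E
```

```text
(314, 168) [ 9.1 51.3  0.6]
(314, 412) [  9.1 -52.7   0.7]
(231, 121) [  9.2  67.7 -28.8]
(398, 121) [ 9.  67.8 30.3]
tcp [ 0.6596 -0.0227  0.1775] jaw ang -0.278 tool x [-0.002  0.001 -1.   ] delta [-161.8  190.3 -309. ] roll 1.1106 t 5.625 F [ 0.7  0.9 -1.6] g 0.31632359184536246 q [ 0.26  0.48 -0.38  1.6   0.19  1.1  -0.45]
```

Call:
{"api": "drive_tool", "payload": {"motion": [{"delta_pos":[-20,16,-26],"roll":0.1},{"delta_pos":[-40,32,-52],"roll":0.2},{"delta_pos":[-60,50,-80],"roll":0.3},{"delta_pos":[-80,70,-112],"roll":0.42},{"delta_pos":[-100,90,-145],"roll":0.54},{"delta_pos":[-118,110,-178],"roll":0.66},{"delta_pos":[-134,130,-210],"roll":0.78},{"delta_pos":[-146,150,-242],"roll":0.9},{"delta_pos":[-155,168,-272],"roll":1.0},{"delta_pos":[-160,182,-295],"roll":1.08},{"delta_pos":[-162,190,-309],"roll":1.11},{"delta_pos":[-162,190,-309],"roll":1.11},{"delta_pos":[-162,190,-309],"roll":1.11},{"delta_pos":[-162,190,-309],"roll":1.11}]}}

```text
time: 7.38
tcp_pos: [0.4156, 0.2435, 0.3396]
orientation: [0.452, 0.544, -0.453, 0.542]
contact_force: [-0.4, 0.9, -2.5]
grip_width: 0.317
```

```bash
python3 - <<'E'
from rig import *
from h import *
w=get_image('wrist');t=get_image('top');s=sense();pickle.dump((w,t,s),open('w3.pkl','wb'))
cv2.imwrite('pics/w3.png',w['image'])
plan(s,[.533,.267,.178],-2.9594+np.pi/2)
c=np.array([np.cos(-2.9594),np.sin(-2.9594),0])*.052
for k in(1,-1):print(proj(w,np.array([.5327,.2666,.068])+k*c))
E
```

```text
tcp [0.4155 0.2439 0.3398] jaw ang -1.3897 tool x [-0.003  0.    -1.   ] delta [161.5 120.2  -1.4] roll -0.0011 t 7.475 F [-0.8  0.7 -3.1] g 0.31969433680956527 q [-0.1   0.   -0.51  1.82 -0.    1.32 -2.  ]
[312.03362508 124.32285327]
[311.82874062   4.43538307]
```

View pics/w3.png

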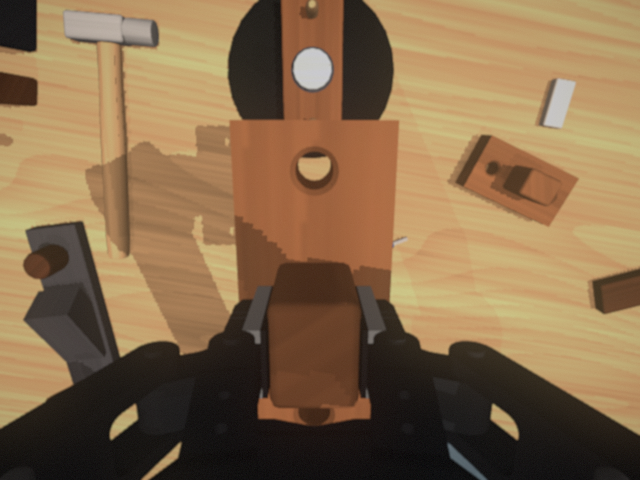

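```bash
python3 - <<'E'
from h import *
w,t,s=pickle.load(open('w3.pkl','rb'));I=w['image'];hsv=cv2.cvtColor(I,cv2.COLOR_BGR2HSV)
c=np.array([np.cos(-2.9594),np.sin(-2.9594),0])*.052
m=((hsv[:110,270:360,1]<60)&(hsv[:110,270:360,2]>120)).astype(np.uint8)
cn=max(cv2.findContours(m,0,2)[0],key=cv2.contourArea);e=cv2.fitEllipse(cn);u,v=e[0][0]+270,e[0][1]
print('disc wrist',u,v,e[1],ray(w,u,v,.048))
# block top edges vs dark mat
L=[];Rr=[]
for r in range(22,100,3):
  x=np.where(I[r,240:385,2].astype(int)>70)[0]+240
  L.append(ray(w,x.min()-.5,r,.04)[:2]);Rr.append(ray(w,x.max()+.5,r,.04)[:2])
for P in(L,Rr):
  f=cv2.fitLine(np.float32(P),cv2.DIST_HUBER,0,1e-4,1e-4).ravel();a=np.arctan2(f[1],f[0]);a=a-np.pi if a>0 and a>1 else (a-np.pi if a>0 else a);print('edge',f,a)
P=I[0:24,295:330];print(np.vstack([[int(x) for x in hsv[r,298:326,2]] for r in(0,3,6,9,12)]))
print(ray(w,311.5,5,.068)-np.array([.5327,.2666,.068])+c)
T=t['image'];h=cv2.cvtColor(T,cv2.COLOR_BGR2HSV)[215:260,205:250]
m=((h[...,1]<60)&(h[...,2]>130)).astype(np.uint8)
for cn in cv2.findContours(m,0,2)[0]:
  if cv2.contourArea(cn)>40: e=cv2.fitEllipse(cn);print('disc top',ray(t,e[0][0]+205,e[0][1]+215,.048))
E
```

```text
disc wrist 312.13185119628906 68.25801849365234 (38.090576171875, 41.31258773803711) [0.53364353 0.26667408 0.048     ]
edge [0.9827035  0.18518591 0.5324711  0.29726207] -2.9553318
edge [0.9816164  0.19086444 0.53908664 0.23680969] -2.94955
[[143 147 148 149 148 146 144 143 139 129 124 134 157 172 175 168 152 138
  134 136 139 139 138 137 136 138 139 143]
 [143 147 149 151 148 147 145 135 119 117 144 176 193 194 196 194 188 164
  139 128 131 138 139 138 136 138 139 144]
 [146 145 137 130 127 131 129 114 101 105 125 157 179 188 185 178 163 144
  128 123 127 135 138 137 137 139 139 144]
 [145 143 125 107 102 102 100  95  88  90  99 102 105 109 111 109 113 112
  113 115 126 135 141 140 137 138 143 143]
 [143 133 116 107 102 103 103  98  90  83  83  84  85  87  89  91  94  96
  102 110 127 138 141 139 137 139 140 144]]
[-0.00050225  0.00020918  0.        ]
disc top [0.53380629 0.26798333 0.048     ]
```

```bash
python3 - <<'E'
from rig import *
from h import *
plan(sense(),[.5339,.2675,.13],-2.957+np.pi/2)
E
```

```text
tcp [0.4155 0.2439 0.3398] jaw ang -1.3897 tool x [-0.003  0.    -1.   ] delta [209.5 121.3  -1.7] roll -0.0035 t 7.475 F [-0.8  0.7 -3.1] g 0.31969433680956527 q [-0.1   0.   -0.51  1.82 -0.    1.32 -2.  ]
```

Call:
{"api": "drive_tool", "payload": {"motion": [{"delta_pos":[20,30,0],"roll":0},{"delta_pos":[50,60,-1],"roll":0},{"delta_pos":[80,90,-1.5],"roll":-0.003},{"delta_pos":[110,110,-1.7],"roll":-0.003},{"delta_pos":[140,121,-1.7],"roll":-0.003},{"delta_pos":[170,121,-1.7],"roll":-0.003},{"delta_pos":[195,121,-1.7],"roll":-0.003},{"delta_pos":[207,121.3,-1.7],"roll":-0.003},{"delta_pos":[209.5,121.3,-1.7],"roll":-0.003},{"delta_pos":[209.5,121.3,-1.7],"roll":-0.003},{"delta_pos":[209.5,121.3,-1.7],"roll":-0.003},{"delta_pos":[209.5,121.3,-1.7],"roll":-0.003}]}}

```text
time: 8.98
tcp_pos: [0.5345, 0.2678, 0.131]
orientation: [0.452, 0.544, -0.452, 0.543]
contact_force: [0.2, 0.9, -2.3]
grip_width: 0.316
```

```bash
python3 - <<'E'
from rig import *
from h import *
w=get_image('wrist');t=get_image('scene')
cv2.imwrite('pics/w4.png',np.hstack([cv2.resize(w['image'],(400,300)),cv2.resize(t['image'][230:380,330:530],(400,300))]))
plan(sense(),[.5339,.2675,.105],-2.957+np.pi/2)
E
```

```text
tcp [0.5342 0.2676 0.1306] jaw ang -1.3868 tool x [-0.002  0.001 -1.   ] delta [25.6 -0.3  0.1] roll -0.0006 t 9.075 F [ 0.2 -0.4 -2.5] g 0.31604095718561104 q [-0.16  0.44 -0.46  1.79  0.23  0.97 -2.1 ]
```

View pics/w4.png

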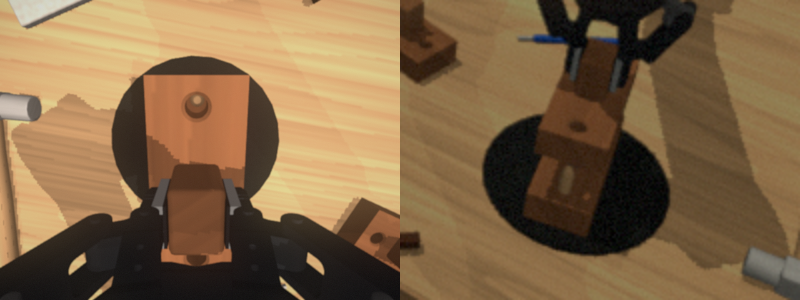

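The far dowel shows through the far hole at about (197,101) in the half-scale view, shifted only by perspective. I'll go down gently onto the dowels.

Call:
{"api": "drive_tool", "payload": {"motion": [{"delta_pos":[6,0,0],"roll":0},{"delta_pos":[12,0,0],"roll":0},{"delta_pos":[18,0,0],"roll":0},{"delta_pos":[24,0,0],"roll":0},{"delta_pos":[28,0,0],"roll":0},{"delta_pos":[32,0,0],"roll":0},{"delta_pos":[32,0,0],"roll":0},{"delta_pos":[32,0,0],"roll":0}]}}

```text
time: 10.07
tcp_pos: [0.5344, 0.2678, 0.0988]
orientation: [0.452, 0.544, -0.452, 0.543]
contact_force: [1.4, 0.8, -2.5]
grip_width: 0.318
```

The underside is about 8 mm down on the dowels with almost no side force. Now I'll press.

Call:
{"api": "drive_tool", "payload": {"motion": [{"delta_pos":[3,0,0],"roll":0},{"delta_pos":[6,0,0],"roll":0},{"delta_pos":[9,0,0],"roll":0},{"delta_pos":[12,0,0],"roll":0},{"delta_pos":[15,0,0],"roll":0},{"delta_pos":[18,0,0],"roll":0},{"delta_pos":[20,0,0],"roll":0},{"delta_pos":[20,0,0],"roll":0},{"delta_pos":[20,0,0],"roll":0}]}}

```text
time: 11.2
tcp_pos: [0.5344, 0.2679, 0.0805]
orientation: [0.452, 0.544, -0.452, 0.543]
contact_force: [-3.8, -2.6, 8.7]
grip_width: 0.318
```

```bash
python3 - <<'E'
from rig import *
from h import *
w=get_image('wrist');t=get_image('scene')
cv2.imwrite('pics/w5.png',np.hstack([cv2.resize(w['image'],(400,300)),cv2.resize(t['image'][260:360,350:483],(400,300))]))
plan(sense(),[.5339,.2675,.079],-2.957+np.pi/2)
E
```

```text
tcp [0.5344 0.2678 0.0805] jaw ang -1.3868 tool x [-0.001  0.    -1.   ] delta [ 1.5 -0.6  0.2] roll -0.0006 t 11.3 F [-3.6 -3.2  9.3] g 0.32001352418038603 q [-0.18  0.5  -0.44  1.82  0.27  0.88 -2.13]
```

View pics/w5.png

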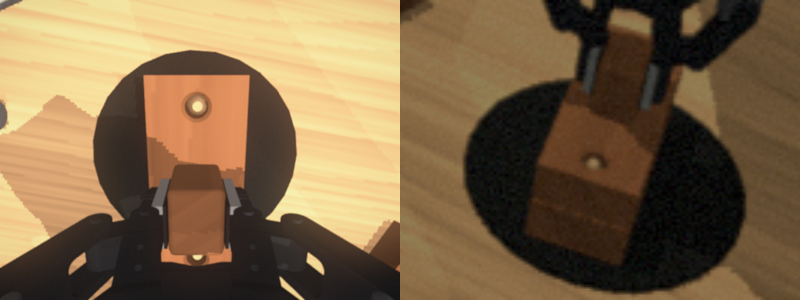

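The form is nearly shut: both dowels are in, only a thin seam shows, and the net push is about 11.5 N. I'll press a little firmer.

Call:
{"api": "drive_tool", "payload": {"motion": [{"delta_pos":[2,-0.5,0],"roll":0},{"delta_pos":[3,-0.5,0],"roll":0},{"delta_pos":[4,-0.5,0],"roll":0},{"delta_pos":[5,-0.5,0],"roll":0},{"delta_pos":[5,-0.5,0],"roll":0},{"delta_pos":[5,-0.5,0],"roll":0},{"delta_pos":[5,-0.5,0],"roll":0},{"delta_pos":[5,-0.5,0],"roll":0}]}}

```text
time: 12.3
tcp_pos: [0.5342, 0.2679, 0.0792]
orientation: [0.451, 0.544, -0.452, 0.544]
contact_force: [-6.7, -4.2, 17.4]
grip_width: 0.318
```

```bash
python3 - <<'E'
from rig import *
from h import *
w=get_image('wrist');t=get_image('scene')
cv2.imwrite('pics/w6.png',np.hstack([cv2.resize(w['image'],(400,300)),cv2.resize(t['image'][260:360,350:483],(400,300))]))
s=sense();plan(s,[.5339,.2675,.079],-2.957+np.pi/2)
M=R.from_quat(s['orientation']).as_matrix()
for p in((314,168),):print((M.T@(ray(w,*p,.07)-s['tcp_pos'])*1000).round(1))
E
```

```text
tcp [0.5342 0.2679 0.0792] jaw ang -1.387 tool x [-0.    -0.002 -1.   ] delta [ 0.2 -0.4  0.3] roll -0.0008 t 12.4 F [-7.  -4.6 17.3] g 0.3189707385806433 q [-0.18  0.5  -0.43  1.82  0.27  0.88 -2.13]
[ 9.2 51.8  0.4]
```

View pics/w6.png

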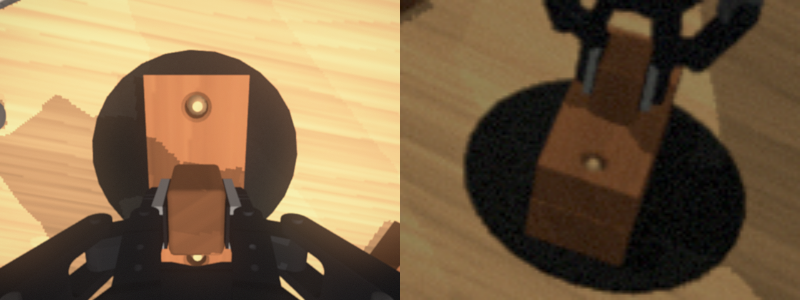

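The seam is gone. The net push is about 20 N against the spring's 12 N maximum, so the form is at its hard stop. The block still sits the same in the grip (far hole at about (197,106), half scale), so I'm handing in.

```bash
python3 -c "
from rig import *
s=sense();print(s['tcp_pos'],s['contact_force'],abs(s['joint_velocities']).max());print(finish_job())"
```

```text
[0.53424061 0.26786114 0.07922994] [-6.98180462 -4.59289684 17.34566255] 0.0011627826580914394
the job is handed in; nothing more can be done
None
```

I picked up the long upper half, which matches the long lower half on the mat, and fitted it over both dowels. I pressed it shut and handed in at about 12.4 s, still gripping and pushing. `finish_job()` gives no verdict, so these are my own last checks:

- **Closed:** the tool stopped at 79.2 mm, against about 79 mm expected for closed. The last scene picture shows no gap between the halves.
- **Push:** about 17 N measured, or about 20 N counting the weight of the block. That is more than the spring's 12 N maximum, so the halves are against each other.
- **At rest and held:** joint speeds were about 0.001 rad/s, and the block had not shifted in the grip.
- **Side force:** about 8 N remained sideways, probably slight rubbing on the dowels. The dowels still look centred in the holes.
- **Other objects:** I touched nothing else that I know of, but I did not measure the other pieces again at the end.

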